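# Load the flat-footed bronze bonnet into the keyed measuring nest

### The arm

A 6-joint arm with a two-finger parallel gripper is mounted at the origin on the work surface. World frame = base frame: x ahead of the robot, y to its left, z up, the work surface at z = 0. Lengths are in m, angles in rad, forces in N, time in s.
With the tool pointing down it reaches from about 0.35 to 0.875 m from the base axis. Payload 15.5 kg.
Tool frame: the origin (TCP) lies on the front face of the gripper's body, between the roots of the fingers; the fingertips stand 73 mm ahead of it and the grasp point (between the pads) lies 54 mm ahead of it; z points along the fingers, y is the line along which they close (so a half turn about z gives the same grasp; the last joint's range is limited). The gripper opens to 85 mm and grips with 20 to 120 N. Pads are 22 mm wide; open, the fingers measure 114 mm over their backs; the gripper's body (76 mm by 85 mm) begins 54 mm behind the grasp point. The pads swing forward as they close: fully open they stand 13 mm farther back than shut.
Start: joints at [-1.268, 0.494, 1.345, -0, 1.302, -0.096], TCP at [0.242, -0.576, 0.304] pointing down, gripper open.
Joint ranges: [-2.91, 2.91], [-0.82, 2.16], [0.22, 2.67], [-1.22, 4.37], [0.12, 2.79], [-3.08, 3.08]. Speed limits (rad/s): [1.89, 1.89, 2.57, 3.01, 3.01, 3.01].

### API

Orientations are given as a rotation vector (axis times angle).
In Python, from bench import r gives the robot as it stands.
- The arm moves only by the shell command python3 -m pendant 'ROWS' [FORCE]. ROWS is text: rows parted by semicolons, each of 7 numbers parted by spaces: the shift along the tool's x, y, z scaled (see below), then the turn, a rotation vector about the tool's x, y, z scaled (see below), then the opening, from 0 (shut) to 1 (fully open). A call has 1 to 12 rows; each row shifts and turns the commanded pose from where the row before left it, along the tool's axes as they then stand; what a row does not reach is not made up. The controller multiplies each number of a shift by 0.03 m and each number of a turn by 0.08 rad. A row lasts 1/12 s, in which the tool goes at most 41.7 mm and 7.16 degrees, less where a joint would pass 70% of its speed; a pose out of reach is approached as far as the arm can. A call with a number of a shift or a turn outside -1 to 1 is refused whole. A call with a gripper value outside its range is refused whole. The fingers move at their own pace and stop on an object; FORCE is the grip in N (left out, the last holds). Time passes only in rows, so rows that do not move let the fingers close. It gives the time, the measured TCP pose, the force, the opening and the grip force at its end, in the units of the state.
- r.get_obs(): the state, without advancing time (a new reading comes with each control period).
- r.capture(name): name is "scene" or "top" or "wrist"; returns (picture, depth): 480x640x3 uint8, red, green, blue; 480x640 float32, m along the optical axis (not along the pixel's ray), 0 where there is no reading.
- r.camera_params(name): a dict with "mtx" (3x3 intrinsics, pixels), "extrinsics" (4x4, takes a point from camera to world coordinates); the wrist camera has in their place "tool_from_camera" (4x4, takes a point from camera to tool coordinates, whose origin is the TCP and whose axes are the flange's). Camera axes: x right, y down, z forward; pixel columns grow to the right and rows downward; lengths in m; the calibration is good to about 2 mm. A picture is of the moment at which its call begins: read the wrist's pose just before it. camera_params takes no time and is no camera call.
- r.hand_in(): hands the job in; it is judged then, once.
The state is a dict: "time_s": time; "qpos": joint angles; "qvel": joint speeds; "joint_efforts": joint torques, N m; "tcp_pos": TCP position; "eef_rot": TCP orientation; "ft_force": force on the tool from outside, world axes, zero at the start; "moment": the same for the moment, N m; "opening": finger opening in m; "finger_force": force on a finger pad.
Only numpy, scipy, OpenCV 4.12 (cv2) and the standard library are available. Lean on these libraries where they do the work, as an engineer would, in place of code of your own. Each camera call takes 0.05 s, during which the arm holds its last target. There are 200 camera calls.

### The job

Pick the bronze bonnet that has one flat cut on its round foot and load it into the keyed nest on the black granite plate for measuring: turn it so that its blue-painted flat faces the nest's blue side, lower it in (do not drop it) until its foot sits fully home and upright on the pocket floor, and let go. Leave the all-round bronze bonnet and the steel bonnet where they stand.

Things in the scene. Friction and masses are not known exactly. Their poses are not given: they have to be found in the camera images.
- bonnet: The bronze bonnet to load, about 0.65 kg. Foot: round flange 80 mm across, 18 mm thick, with one flat cut 24 mm from the axis, painted blue. Above it a 46 mm collar to 22 mm high, then a plain round neck, 40 mm across, up to the top at 66 mm: grip the neck from above, about 45 mm above the underside. Origin: centre of the underside, on the axis; z up; x points from the axis to the flat.
- round_bonnet: A bystander: the same bronze bonnet (same sizes, same origin) but its foot is round all the way, with no flat and no blue; it does not fit the nest. Stays where it stands.
- steel_bonnet: A bystander: a silver steel bonnet, of the same shape and size as the bronze one with the flat, blue flat included. Stays where it stands.
- nest: Keyed nest fixed on the 50 mm high granite plate: grey metal block 120 x 120 x 28 mm, one side blue. D-shaped pocket in its middle, open upward, 20 mm deep: round wall of radius 43.5, straight blue wall 27.5 from the axis (3.5 mm play round the foot); the top 10 mm flare out by 6. Floor 8 mm above the underside. Origin: underside centre, on the pocket axis; z up; x points to the blue wall.
There are look-alikes about, which are no part of the job. Leave any pink, purple or red look-alike of the bonnet alone.

How it is judged:
At the end, for the whole second after the job is handed in: The bronze bonnet with the flat stands at rest and upright (within 7 degrees) in the nest's pocket, its underside on the pocket floor (within 4 mm), its axis within 12 mm of the pocket's and its flat facing the blue wall (within 20 degrees) (z of bonnet in the frame of nest between 0.004 and 0.012 m and horizontal distance between bonnet and nest below 0.012 m and angle between the x axis of bonnet and the x axis of nest, either way round below 0.35 rad and angle between bonnet's own z axis and vertical below 0.12 rad and linear speed of bonnet below 0.02 m/s); the robot touches nothing.
It fails at once if the all-round bronze bonnet was shifted by more than 30 mm (distance of round_bonnet from where it was at the start of the episode above 0.03 m).
It fails at once if the steel bonnet was shifted by more than 30 mm (distance of steel_bonnet from where it was at the start of the episode above 0.03 m).
It fails at once if the bronze bonnet was dropped (it fell freely by about 50 mm or more) (linear speed of bonnet above 1 m/s and contact force between the fingers and bonnet below 0.5 N).
It also fails if it takes over 40 s, if anything falls off the work surface, if the arm or the gripper's body presses on something with over 40 N, if the wrist force passes 120 N, or if a joint passes its speed limit or range.

## Working session

There is one attempt and no reset: what is moved stays moved. The work goes in short steps, Python scripts to look and compute and a shell command to move; the robot and the scene stay as the last step left them, time stands still between calls to the robot, and variables do not carry over. Pictures are saved under pics/ and viewed, at most 10 in all, crops included, and the job is handed in when it is done.

```bash
mkdir -p pics; cat > h.py <<'E'
import numpy as np, cv2
from bench import r
from scipy.spatial.transform import Rotation as R
def pts(name,d,T=None):
    p=r.camera_params(name);K=np.array(p["mtx"])
    E=np.array(p["extrinsics"]) if T is None else T
    v,u=np.mgrid[:480,:640]
    c=np.stack([(u-K[0,2])/K[0,0]*d,(v-K[1,2])/K[1,1]*d,d],-1)
    return c@E[:3,:3].T+E[:3,3]
def wristT():
    o=r.get_obs();T=np.eye(4);T[:3,:3]=R.from_rotvec(o["eef_rot"]).as_matrix();T[:3,3]=o["tcp_pos"]
    return T@np.array(r.camera_params("wrist")["tool_from_camera"])
def save(n,im): cv2.imwrite("pics/"+n,im[...,::-1])
E
python3 - <<'E'
from h import *
for n in("top","scene"):
    im,d=r.capture(n);save(n+"1.png",im);np.savez("/tmp/"+n,im=im,d=d)
    print(n,np.round(r.camera_params(n)["extrinsics"],3).tolist())
print(r.get_obs()["eef_rot"])
E
```

```text
top [[-0.016, -0.987, 0.16, 0.462], [-1.0, 0.016, 0.002, -0.033], [-0.005, -0.16, -0.987, 0.873], [0.0, 0.0, 0.0, 1.0]]
scene [[0.299, 0.662, -0.687, 1.37], [0.954, -0.222, 0.201, -0.259], [-0.02, -0.716, -0.698, 0.829], [0.0, 0.0, 0.0, 1.0]]
[-3.07853598e+00 -6.20612508e-01  1.84014387e-04]
```

View pics/top1.png

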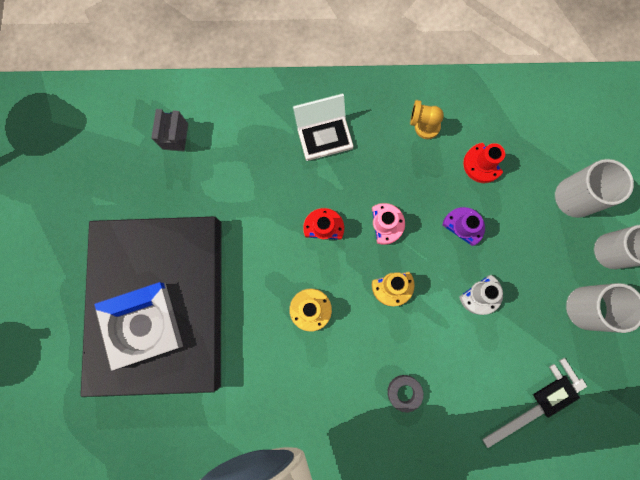

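View pics/scene1.png

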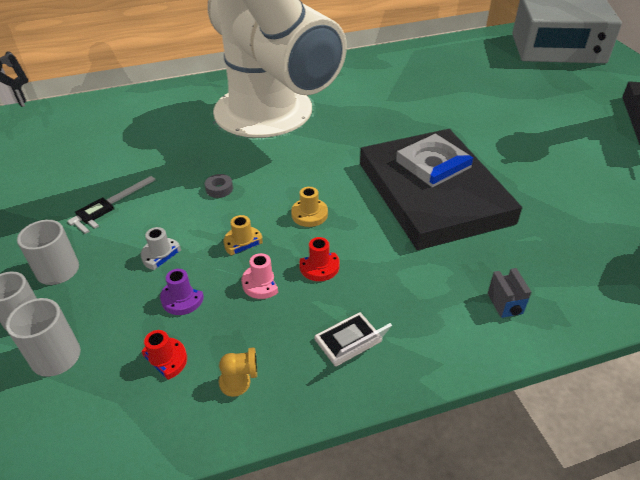

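The top view shows five things that could be confused:
- Bronze with blue on its foot at (394,288), the likely target.
- All-round bronze at (310,310).
- Steel at (484,294).
- Brass elbow at (428,118).
- Coloured look-alikes: red at (323,224) and (485,162), pink at (388,222), purple at (465,225).

The nest is at (138,326) with its blue side up in the image. I choose (394,288) and will check it in a close crop while measuring.

```bash
python3 - <<'E'
from h import *
a=np.load("/tmp/top.npz");b=np.load("/tmp/scene.npz")
c1=cv2.resize(a["im"][250:350,270:430],None,fx=4,fy=4,interpolation=2)[:, :640]
c2=cv2.resize(b["im"][170:270,200:360],None,fx=4,fy=4,interpolation=2)[:150*2]
save("crop1.png",np.vstack([c1[:300],c2]))
for n,z in(("top",a),("scene",b)):
    P=pts(n,z["d"].astype(float));hsv=cv2.cvtColor(z["im"],cv2.COLOR_RGB2HSV)
    H,S,V=cv2.split(hsv)
    blue=(H>105)&(H<128)&(S>120)&(V>50)
    br=(H>12)&(H<28)&(S>120)&(V>50)&(P[...,2]>0.005)&(P[...,2]<0.12)
    for nm,m in(("bronze",br),("blue",blue)):
        k,l,st,ce=cv2.connectedComponentsWithStats(m.astype(np.uint8))
        for i in range(1,k):
            if st[i,4]<25: continue
            q=P[l==i];zz=q[:,2]
            s=f"{n} {nm} px{ce[i].round()} A{st[i,4]} med{np.median(q,0).round(4)} z{np.percentile(zz,[5,95]).round(3)}"
            if nm=="bronze":
                t=q[zz>0.061]; f=q[(zz<0.021)&(zz>0.014)]
                for g in(t,f):
                    if len(g)>10:
                        (x,y),rad=cv2.minEnclosingCircle(g[:,:2].astype(np.float32));s+=f" circ {x:.4f} {y:.4f} r{rad:.4f}"
            else:
                d=q[:,:2]-q[:,:2].mean(0);w=np.linalg.svd(d,full_matrices=False)[2][0];s+=f" linedir {np.degrees(np.arctan2(w[1],w[0])):.1f}"
            print(s)
    # nest top
    m=(abs(P[...,2]-0.078)<0.004)&(P[...,1]>0.1)
    q=P[m][:,:2].astype(np.float32);k,l,st,ce=cv2.connectedComponentsWithStats(m.astype(np.uint8))
    i=1+st[1:,4].argmax();q=P[l==i];print(n,"nest rect",cv2.minAreaRect((q[:,:2]*1000).astype(np.float32)),np.median(q[:,2]))
E
```

```text
top bronze px[426. 120.] A882 med[ 0.8228 -0.2381  0.0648] z[0.01  0.077] circ 0.8327 -0.2349 r0.0321 circ 0.8236 -0.2508 r0.0209
top bronze px[393. 289.] A954 med[ 0.497  -0.1595  0.0197] z[0.016 0.068] circ 0.5084 -0.1650 r0.0199 circ 0.5080 -0.1651 r0.0398
top bronze px[310. 310.] A1255 med[ 0.4635 -0.0074  0.019 ] z[0.016 0.067] circ 0.4641 -0.0064 r0.0197 circ 0.4641 -0.0062 r0.0398
top blue px[451. 228.] A37 med[ 0.6174 -0.282   0.0138] z[0.005 0.02 ] linedir -136.3
top blue px[467. 239.] A33 med[ 0.5942 -0.314   0.0154] z[0.005 0.021] linedir 66.7
top blue px[130. 300.] A1135 med[0.4834 0.3114 0.0781] z[0.064 0.08 ] linedir 97.1
top nest rect ((441.2966613769531, 298.3343200683594), (120.3934097290039, 122.26749420166016), 17.75970458984375) 0.07829165648176806
scene bronze px[309. 209.] A934 med[ 0.4809 -0.0131  0.0192] z[0.009 0.065] circ 0.4670 -0.0077 r0.0212 circ 0.4670 -0.0087 r0.0408
scene bronze px[240. 234.] A751 med[ 0.5215 -0.1716  0.03  ] z[0.014 0.066] circ 0.5105 -0.1663 r0.0215 circ 0.5105 -0.1671 r0.0399
scene bronze px[237. 372.] A1324 med[ 0.8466 -0.2449  0.0591] z[0.01  0.076] circ 0.8393 -0.2368 r0.0321 circ 0.8373 -0.2521 r0.0226
scene blue px[450. 167.] A632 med[0.492  0.309  0.0752] z[0.059 0.079] linedir -47.3
scene blue px[246. 247.] A101 med[ 0.5279 -0.1641  0.0082] z[0.003 0.014] linedir -77.5
scene blue px[166. 258.] A99 med[ 0.5083 -0.3264  0.0087] z[0.003 0.014] linedir -56.0
scene blue px[514. 306.] A214 med[0.8516 0.258  0.0304] z[0.004 0.044] linedir -45.7
scene nest rect ((441.16375732421875, 297.17303466796875), (124.47210693359375, 125.4719467163086), 18.133787155151367) 0.07669289513653554
```

View pics/crop1.png

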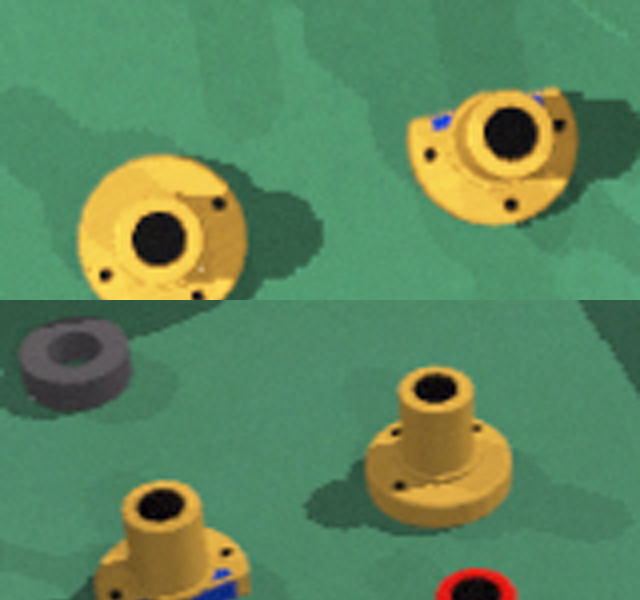

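The crop confirms it: the piece at (394,288) has the flat and blue edge (crop (490,105)), and its neighbour is round all the way. Target is at about (0.509, -0.166) with its flat at azimuth about 12°. The nest is at (0.441, 0.298) and faces about 18°. Moving over the target now.

```bash
python3 -m pendant '0.5 -0.34 0 0 0 0 1;1 -0.68 0 0 0 0 1;1 -0.68 0 0 0 0 1;1 -0.68 0 0 0 0 1;1 -0.68 0 0 0 0 1;1 -0.68 0 0 0 0 1;1 -0.68 0 0 0 0 1;1 -0.68 0 0 0 0 1;1 -0.68 0 0 0 0 1;1 -0.68 0 0 0 0 1;1 -0.68 0 0 0 0 1;1 -0.68 0 0 0 0 1' 60; python3 -m pendant '1 -0.68 0 0 0 0 1;0.7 -0.5 0 0 0 0 1;0.3 -0.2 0 0 0 0 1;0 0 0 0 0 0 1;0 0 0 0 0 0 1'
cat > w.py <<'E'
from h import *
import sys
T=wristT();o=r.get_obs();im,d=r.capture("wrist");save(sys.argv[1]+".png",im);P=pts("wrist",d.astype(float),T)
np.savez("/tmp/"+sys.argv[1],im=im,P=P)
M=R.from_rotvec(o["eef_rot"]).as_matrix()
print("tcp",np.round(o["tcp_pos"],4),"xaz",np.degrees(np.arctan2(M[1,0],M[0,0])),"z",M[:,2].round(3))
if sys.argv[2]=="b":
    H,S,V=cv2.split(cv2.cvtColor(im,cv2.COLOR_RGB2HSV))
    m=((H>12)&(H<28)&(S>120)&(V>50)&(P[...,2]>0.005)).astype(np.uint8)
    k,l,st,ce=cv2.connectedComponentsWithStats(m)
    for i in range(1,k):
        if st[i,4]<300: continue
        q=P[l==i];z=q[:,2]
        for nm,g in(("neck",q[z>0.061]),("foot",q[(z<0.021)&(z>0.014)])):
            if len(g)>10: print(nm,ce[i].round(),cv2.minEnclosingCircle(g[:,:2].astype(np.float32)),np.median(g[:,2]))
    m=((H>105)&(H<128)&(S>120)&(V>50)&(P[...,2]<.03)).astype(np.uint8)
    k,l,st,ce=cv2.connectedComponentsWithStats(m)
    for i in range(1,k):
        if st[i,4]>60:
            q=P[l==i][:,:2];w=np.linalg.svd(q-q.mean(0),full_matrices=False)[2][0];print("blue",ce[i].round(),st[i,4],q.mean(0).round(4),np.degrees(np.arctan2(w[1],w[0])))
E
python3 w.py w1 b
```

```text
time_s: 1.1
tcp_pos: [0.4699, -0.2245, 0.3038]
eef_rot: [-3.08, -0.621, 0.0]
ft_force: [0.8, -1.4, 0.3]
opening: 0.0852
finger_force: 0.0
time_s: 1.52
tcp_pos: [0.5084, -0.1649, 0.3037]
eef_rot: [-3.079, -0.622, 0.001]
ft_force: [-0.7, 0.2, -0.2]
opening: 0.0857
finger_force: 0.0
tcp [ 0.5084 -0.1649  0.3037] xaz 22.857180906759698 z [-0.001 -0.    -1.   ]
neck [162. 176.] ((0.516718864440918, -0.06424172222614288), 0.09629704058170319) 0.06598458153853198
foot [162. 176.] ((0.46541258692741394, -0.00749350106343627), 0.04022301360964775) 0.018041485319031214
neck [319. 205.] ((0.5385789275169373, -0.1557241976261139), 0.04968413710594177) 0.06643596390343573
foot [319. 205.] ((0.509736180305481, -0.1661108136177063), 0.0399106964468956) 0.018370218650048176
blue [251.  57.] 63 [ 0.607  -0.0561] -82.35498592666127
blue [477. 141.] 61 [ 0.6226 -0.2831] -139.14112802912578
blue [471. 148.] 104 [ 0.615  -0.2856] -127.60480456105108
blue [484. 179.] 68 [ 0.5938 -0.314 ] -126.61169363295602
blue [450. 255.] 217 [ 0.5062 -0.323 ] 124.04445673315809
```

View pics/w1.png

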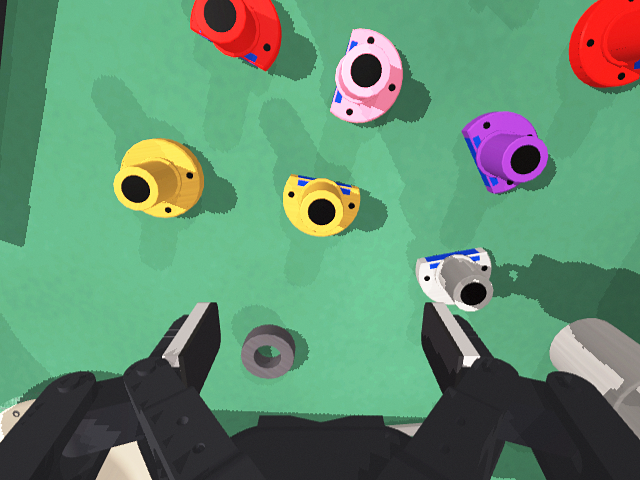

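The wrist view shows the target's neck top at (321,212), centred between the fingers, with its blue edge on the upper side from (298,180) to (355,188). The neighbours are clear, so I'm going down to grip.

```bash
python3 -m pendant '0.02 0.05 0.5 0 0 0 1;0 0 1 0 0 0 1;0 0 1 0 0 0 1;0 0 1 0 0 0 1;0 0 1 0 0 0 1;0 0 1 0 0 0 1;0 0 0.75 0 0 0 1;0 0 0.35 0 0 0 1;0 0 0.16 0 0 0 1;0 0 0 0 0 0 1;0 0 0 0 0 0 1'; python3 -m pendant '0 0 0 0 0 0 0;0 0 0 0 0 0 0;0 0 0 0 0 0 0;0 0 0 0 0 0 0;0 0 0 0 0 0 0;0 0 0 0 0 0 0;0 0 0 0 0 0 0;0 0 0 0 0 0 0' 60
```

```text
time_s: 2.48
tcp_pos: [0.51, -0.1666, 0.102]
eef_rot: [3.079, 0.62, 0.001]
ft_force: [0.0, -0.7, 0.3]
opening: 0.0852
finger_force: 0.0
time_s: 3.15
tcp_pos: [0.51, -0.166, 0.1018]
eef_rot: [3.079, 0.621, 0.001]
ft_force: [-0.9, 0.2, 11.6]
opening: 0.0386
finger_force: 58.8
```

```bash
python3 -m pendant '0 0 -0.2 0 0 0 0;0 0 -0.5 0 0 0 0;0 0 -0.8 0 0 0 0;0 0 -1 0 0 0 0;0 0 -1 0 0 0 0;0 0 -1 0 0 0 0;0 0 -0.8 0 0 0 0;0 0 -0.5 0 0 0 0;0 0 -0.2 0 0 0 0'; python3 -m pendant '0.1 -0.4 0 0 0 0 0;0.2 -0.75 0 0 0 0 0;0.25 -0.95 0 0 0 0 0;0.25 -0.95 0 0 0 0 0;0.25 -0.95 0 0 0 0 0;0.25 -0.95 0 0 0 0 0;0.25 -0.95 0 0 0 0 0;0.25 -0.95 0 0 0 0 0;0.25 -0.95 0 0 0 0 0;0.25 -0.95 0 0 0 0 0;0.25 -0.95 0 0 0 0 0;0.25 -0.95 0 0 0 0 0'
```

```text
time_s: 3.9
tcp_pos: [0.5101, -0.1661, 0.2836]
eef_rot: [3.078, 0.621, 0.004]
ft_force: [-0.4, 0.8, -4.5]
opening: 0.039
finger_force: 61.6
time_s: 4.9
tcp_pos: [0.4619, 0.1627, 0.2799]
eef_rot: [-3.08, -0.621, 0.004]
ft_force: [0.9, 0.1, -5.6]
opening: 0.0388
finger_force: 61.8
```

```bash
python3 -m pendant '0.25 -0.95 0 0 0 0 0;0.25 -0.95 0 0 0 0 0;0.25 -0.95 0 0 0 0 0;0.23 -0.75 0 0 0 0 0;0.1 -0.4 0 0 0 0 0;0 0 0 0 0 0 0;0 0 0 0 0 0 0'; python3 w.py w2 n
python3 - <<'E'
from h import *
im,d=r.capture("top");save("top2.png",im);P=pts("top",d.astype(float));np.savez("/tmp/top2",im=im,P=P)
z=np.load("/tmp/w2.npz");P=z["P"]
m=(abs(P[...,2]-0.078)<0.003)
k,l,st,ce=cv2.connectedComponentsWithStats(m.astype(np.uint8));i=1+st[1:,4].argmax();q=P[l==i]
print(cv2.minAreaRect((q[:,:2]*1000).astype(np.float32)),np.median(q[:,2]),st[i])
save("w2top2.png",np.vstack([cv2.resize(z["im"],(400,300)),cv2.resize(im[180:420,60:380],(400,300))]))
E
```

```text
time_s: 5.48
tcp_pos: [0.4459, 0.2844, 0.2801]
eef_rot: [3.079, 0.623, -0.003]
ft_force: [-0.3, -0.6, -5.9]
opening: 0.0389
finger_force: 61.7
tcp [0.4459 0.2844 0.2801] xaz 22.873998280450344 z [-0.002 -0.001 -1.   ]
((442.11444091796875, 297.5874328613281), (120.34586334228516, 120.27621459960938), 17.84255027770996) 0.07839143344795124 [ 227  137  161  147 9247]
```

View pics/w2top2.png

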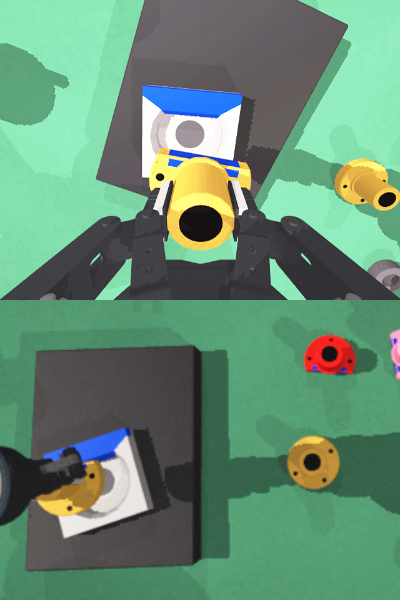

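The wrist view (upper half) shows the held bonnet with its blue flat facing the nest's blue side, its edge tilted a few degrees at (200,160). The lower half shows it above the nest. Next I measure the flat's direction in the hand.

```bash
python3 - <<'E'
from h import *
z=np.load("/tmp/w2.npz");P=z["P"];im=z["im"]
H,S,V=cv2.split(cv2.cvtColor(im,cv2.COLOR_RGB2HSV))
blue=(H>105)&(H<128)&(S>120)&(V>50)
Z=P[...,2]
print(np.percentile(Z[blue],[5,30,50,70,95]))
for nm,m in(("flat",blue&(Z>.15)),("nestblue",blue&(Z<.1))):
    q=P[m];print(nm,m.sum(),q.mean(0).round(4))
    u=np.linalg.svd(q[:,:2]-q[:,:2].mean(0),full_matrices=False)[2][0]
    print(np.degrees(np.arctan2(u[1],u[0])))
q=P[blue&(Z>.15)];l=q[abs(q[:,2]-np.median(q[:,2]))<.003];print(np.ptp(q,0))
# foot underside/top: bronze below flange top
br=(H>12)&(H<28)&(S>120)&(V>50)&(Z>.13)
f=P[br];ft=f[(f[:,2]<.205)];print(np.percentile(f[:,2],[2,20,40,60,98]),len(ft),cv2.minEnclosingCircle(ft[:,:2].astype(np.float32)))
vb,ub=np.where(blue&(Z>.15));print(cv2.fitLine(np.c_[ub,vb].astype(np.float32),cv2.DIST_L2,0,.01,.01).ravel())
vb,ub=np.where(blue&(Z<.1));print(cv2.minAreaRect(np.c_[ub,vb].astype(np.float32)))
E
```

```text
[0.07198185 0.07805374 0.07856419 0.07915017 0.19667847]
flat 1208 [0.4634 0.2883 0.1952]
-82.69638063536983
nestblue 5677 [0.487  0.3123 0.0776]
-72.23694799645797
[0.07023301 0.0558104  0.17043776]
[0.18923372 0.20778881 0.22729571 0.2417154  0.24565336] 1473 ((0.4457762539386749, 0.2837473452091217), 0.039985690265893936)
[9.7544944e-01 2.2022356e-01 3.2486920e+02 2.5550911e+02]
((303.5827941894531, 196.09559631347656), (161.3113250732422, 107.55023193359375), 5.230807304382324)
```

```bash
python3 - <<'E'
from h import *
z=np.load("/tmp/w2.npz");P=z["P"];im=z["im"]
H,S,V=cv2.split(cv2.cvtColor(im,cv2.COLOR_RGB2HSV));Z=P[...,2]
b=((H>105)&(H<128)&(S>120)&(V>50)&(Z>.15)&(Z<.205)&(np.hypot(P[...,0]-.4458,P[...,1]-.284)<.042)).astype(np.uint8)
k,l,st,ce=cv2.connectedComponentsWithStats(b)
for i in range(1,k):
    if st[i,4]>30:
        q=P[l==i];print(ce[i],st[i],q.mean(0).round(4),q[:,2].min(),q[:,2].max())
i=1+st[1:,4].argmax();q=P[l==i][:,:2].astype(np.float32)*1000
v=cv2.fitLine(q,cv2.DIST_HUBER,0,.01,.01).ravel();print(v,np.degrees(np.arctan2(v[1],v[0])))
n=np.array([v[1],-v[0]]);print("dist axis",(v[2:]-[445.8,284])@n)
br=((H>12)&(H<28)&(S>120)&(V>50)&(abs(Z-.197)<.003));f=P[br];print(len(f),np.median(f[:,2]))
E
```

```text
[326.03603604 252.45559846] [270 239 114  29 777] [0.4635 0.2878 0.1882] 0.18010830903258615 0.19562163993729076
[278.52657005 260.2173913 ] [269 254  24  13 207] [0.4544 0.3084 0.1973] 0.1956899329270138 0.19903900543651348
[371.58762887 276.6185567 ] [360 269  22  15 194] [0.4636 0.2645 0.197 ] 0.19493242473213013 0.19855181128826618
[ 2.0575584e-01 -9.7860336e-01  4.6321457e+02  2.8918414e+02] -78.12624
dist axis -18.10862361481212
750 0.19669126700699174
```

```bash
python3 - <<'E'
from h import *
z=np.load("/tmp/w2.npz");P=z["P"];im=z["im"]
H,S,V=cv2.split(cv2.cvtColor(im,cv2.COLOR_RGB2HSV));Z=P[...,2]
near=np.hypot(P[...,0]-.4458,P[...,1]-.284)<.055
n=np.array([.9786,.2058]);t=np.array([-.2058,.9786]);D=P[...,:2]-[.4459,.2844]
N=D@n*1000;Tn=D@t*1000
b=(H>105)&(H<128)&(S>120)&(V>50)&(Z>.15)&(Z<.205)&near
for lo in(.18,.184,.188,.192,.196):
    m=b&(Z>=lo)&(Z<lo+.004);print(lo,m.sum(),np.percentile(N[m],[5,50,95]).round(1))
br=(H>12)&(H<28)&(S>120)&(V>50)&near
for lo in(.18,.188,.194,.2,.21,.22,.23,.24,.244):
    m=br&(Z>=lo)&(Z<lo+.006);print(lo,m.sum(),"N",np.percentile(N[m],[1,50,99]).round(1),"T",np.percentile(Tn[m],[1,99]).round(1))
m=br&(Z>.242);q=P[m];print("top",cv2.minEnclosingCircle(q[:,:2].astype(np.float32)*1000),np.median(q[:,2]))
A=np.c_[q[:,:2]-q[:,:2].mean(0),np.ones(len(q))];print("top plane",np.linalg.lstsq(A,q[:,2],rcond=None)[0])
m=br&(abs(Z-.197)<.004);q=P[m];A=np.c_[q[:,:2]-q[:,:2].mean(0),np.ones(len(q))];print("flange plane",np.linalg.lstsq(A,q[:,2],rcond=None)[0])
E
```

```text
0.18 105 [17.5 17.9 18.2]
0.184 284 [17.6 17.9 18.3]
0.188 231 [17.5 18.  18.3]
0.192 168 [14.7 17.9 18.3]
0.196 390 [10.6 13.4 15.6]
0.18 98 N [17.1 17.6 18.1] T [-36.1  34.9]
0.188 146 N [16.9 17.6 18.2] T [-36.2  35.1]
0.194 750 N [-3.5  9.8 22.3] T [-39.6  36.6]
0.2 507 N [ 1.3 16.4 22.4] T [-20.5  19.9]
0.21 468 N [ 3.1 17.4 19.8] T [-18.9  19.2]
0.22 555 N [ 1.5 17.3 19.8] T [-18.5  18.9]
0.23 669 N [ 2.7 17.5 19.8] T [-17.9  18.6]
0.24 3499 N [-18.7  -2.9  19.5] T [-19.5  18.2]
0.244 2674 N [-18.7  -6.4  18.5] T [-19.3  17.9]
top ((445.8061218261719, 283.705078125), 20.393831253051758) 0.24464938779173892
top plane [-0.02865004 -0.00496182  0.2445569 ]
flange plane [0.06668455 0.03153655 0.1974509 ]
```

Axis centred in the grip and the flat faces 11.9°, so it needs +6° of yaw, a small shift, and then a descent to just above the nest.

```bash
python3 -m pendant '0.03 -0.25 0 0 0 -0.65 0;0.02 -0.22 0.2 0 0 -0.65 0;0 0 0.6 0 0 0 0;0 0 0.8 0 0 0 0;0 0 0.8 0 0 0 0;0 0 0.5 0 0 0 0;0 0 0.2 0 0 0 0;0 0 0 0 0 0 0;0 0 0 0 0 0 0'; python3 w.py w3 n; python3 - <<'E'
from h import *
im,d=r.capture("scene");z=np.load("/tmp/w3.npz")
save("w3s.png",np.vstack([cv2.resize(z["im"],(400,300)),cv2.resize(im[80:230,350:550],(400,300))]))
E
```

```text
time_s: 6.33
tcp_pos: [0.4428, 0.2973, 0.1886]
eef_rot: [3.044, 0.779, 0.0]
ft_force: [0.2, -0.3, -5.9]
opening: 0.0384
finger_force: 62.0
tcp [0.4428 0.2973 0.1886] xaz 28.707366284898402 z [ 0.  0. -1.]
```

View pics/w3s.png

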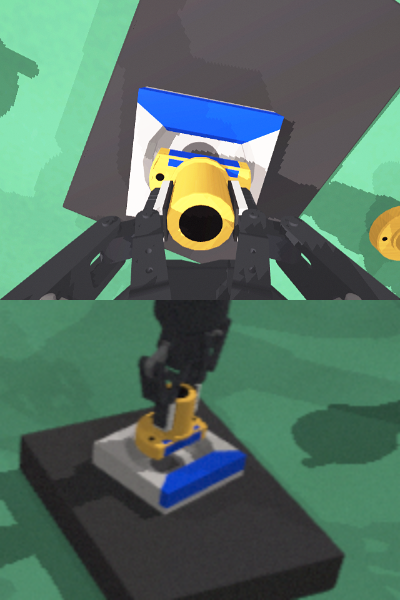

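The flat and the nest's blue wall look parallel in the wrist view, with edges at (205,157) and (210,135). The scene view shows the foot over the pocket. Lowering.

```bash
python3 -m pendant '-0.02 -0.03 0.1 0 0 0 0;0 0 0.15 0 0 0 0;0 0 0.15 0 0 0 0;0 0 0.15 0 0 0 0;0 0 0.15 0 0 0 0;0 0 0.1 0 0 0 0;0 0 0 0 0 0 0'; python3 -m pendant '0 0 0.05 0 0 0 0;0 0 0.03 0 0 0 0;0 0 0 0 0 0 0'
```

```text
time_s: 7.02
tcp_pos: [0.4411, 0.2981, 0.1633]
eef_rot: [3.043, 0.78, -0.002]
ft_force: [-0.9, -0.9, -4.6]
opening: 0.0388
finger_force: 62.0
time_s: 7.27
tcp_pos: [0.4414, 0.2983, 0.1616]
eef_rot: [-3.043, -0.78, -0.0]
ft_force: [0.0, -0.3, -4.7]
opening: 0.0391
finger_force: 62.0
```

```bash
python3 -m pendant '0 0 0.03 0 0 0 0;0 0 0 0 0 0 0'; python3 -m pendant '0 0 0.03 0 0 0 0;0 0 0 0 0 0 0'
```

```text
time_s: 7.43
tcp_pos: [0.4414, 0.2982, 0.1608]
eef_rot: [-3.043, -0.78, -0.0]
ft_force: [-1.1, 0.7, -5.4]
opening: 0.039
finger_force: 62.0
time_s: 7.6
tcp_pos: [0.4415, 0.2983, 0.16]
eef_rot: [-3.043, -0.78, -0.001]
ft_force: [0.1, 0.3, -3.8]
opening: 0.0388
finger_force: 62.5
```

```bash
python3 -m pendant '0 0 0.03 0 0 0 0;0 0 0 0 0 0 0'; python3 -m pendant '0 0 0.03 0 0 0 0;0 0 0 0 0 0 0'
```

```text
time_s: 7.77
tcp_pos: [0.4415, 0.2984, 0.1599]
eef_rot: [-3.043, -0.78, -0.002]
ft_force: [-3.7, -1.8, 13.8]
opening: 0.0385
finger_force: 64.1
time_s: 7.93
tcp_pos: [0.4416, 0.2984, 0.1598]
eef_rot: [-3.043, -0.78, -0.003]
ft_force: [-8.4, -3.0, 31.2]
opening: 0.0389
finger_force: 66.0
```

Contact came at the predicted height, TCP z 0.160. I ease the load, release and retreat.

```bash
python3 -m pendant '0 0 -0.04 0 0 0 0;0 0 0 0 0 0 0' 20; python3 -m pendant '0 0 0 0 0 0 0.6;0 0 0 0 0 0 0.8;0 0 0 0 0 0 1;0 0 0 0 0 0 1;0 0 0 0 0 0 1;0 0 0 0 0 0 1;0 0 0 0 0 0 1'; python3 -m pendant '0 0 -0.3 0 0 0 1;0 0 -0.8 0 0 0 1;0 0 -1 0 0 0 1;0 0 -1 0 0 0 1;0 0 -1 0 0 0 1;0 0 -0.5 0 0 0 1;-0.8 0 0 0 0 0 1;-0.8 0 0 0 0 0 1;0 0 0 0 0 0 1;0 0 0 0 0 0 1'
python3 w.py w4 n; python3 - <<'E'
from h import *
z=np.load("/tmp/w4.npz");P=z["P"];im=z["im"];Z=P[...,2]
H,S,V=cv2.split(cv2.cvtColor(im,cv2.COLOR_RGB2HSV))
near=np.hypot(P[...,0]-.4418,P[...,1]-.2978)<.05
br=(H>12)&(H<28)&(S>120)&(V>50)&near
for lo,hi in((.068,.084),(.118,.13)):
    q=P[br&(Z>lo)&(Z<hi)];
    if len(q)>10:
        A=np.c_[q[:,:2]-q[:,:2].mean(0),np.ones(len(q))]
        print(cv2.minEnclosingCircle(q[:,:2].astype(np.float32)*1000),np.median(q[:,2]),np.linalg.lstsq(A,q[:,2],rcond=None)[0].round(3))
sc,_=r.capture("scene")
save("w4s.png",np.vstack([cv2.resize(im,(400,300)),cv2.resize(sc[80:230,350:550],(400,300))]))
E
```

```text
time_s: 8.1
tcp_pos: [0.4416, 0.2984, 0.1599]
eef_rot: [-3.043, -0.78, -0.002]
ft_force: [-3.4, -0.2, 12.2]
opening: 0.0389
finger_force: 63.5
time_s: 8.68
tcp_pos: [0.4414, 0.2982, 0.1593]
eef_rot: [-3.043, -0.78, 0.0]
ft_force: [-0.4, 0.4, 0.7]
opening: 0.0854
finger_force: 0.0
time_s: 9.52
tcp_pos: [0.3985, 0.2748, 0.2982]
eef_rot: [-3.043, -0.78, -0.001]
ft_force: [0.0, 0.0, 0.5]
opening: 0.0854
finger_force: 0.0
tcp [0.3985 0.2748 0.2982] xaz 28.75464178090621 z [ 0.  0. -1.]
((441.4459228515625, 297.5124816894531), 39.76443862915039) 0.07656004611198722 [0.029 0.021 0.077]
((441.8852233886719, 297.714111328125), 19.92863655090332) 0.12430787239980615 [-0.034 -0.011  0.124]
```

View pics/w4s.png

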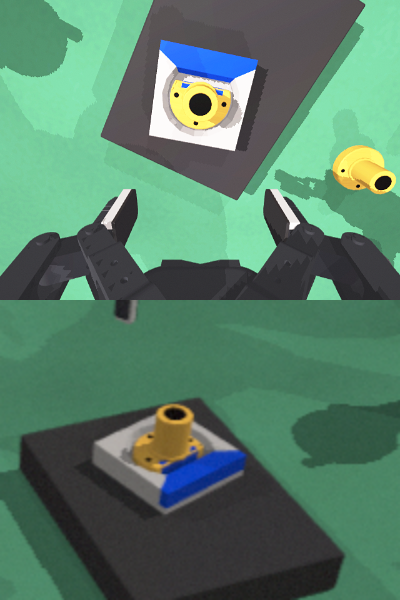

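The bonnet stands in the pocket at wrist-view pixel (200,103). Its top is at 0.124 m, the expected height, it is centred to within about 1 mm, and its flat faces the blue wall.

```bash
python3 -c "
from bench import r
print(r.hand_in())"
```

```text
the job is handed in; nothing more can be done
None
```

The bronze bonnet with the flat is seated in the nest, released and handed in: measured about 1 mm off-centre, at full depth, with its flat facing the blue wall; the other bonnets were not touched, and the judge's verdict was not shown.

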